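# Refit the transformer in the open power supply and lock its catch

## Robot

A 6-joint arm with a two-finger parallel gripper is mounted at the origin on the work surface. World frame = base frame: x ahead of the robot, y to its left, z up, the work surface at z = 0. Lengths are in mm, angles in rad, forces in N, time in s.
With the tool pointing down it reaches from about 275 to 1000 mm from the base axis. Payload 8.4 kg.
Tool frame: the origin (TCP) lies at the very end of the fingers, on their centre line; the grasp point (between the pads) lies 19 mm behind it; z points along the fingers, y is the direction in which the jaws open and shut (so a half turn about z gives the same grasp; the last joint's range is limited). The gripper opens to 85 mm and grips with 20 to 120 N. Pads are 22 mm wide; open, the fingers measure 114 mm over their backs; the gripper's body (76 mm by 85 mm) begins 54 mm behind the grasp point. The pads swing forward as they close: fully open they stand 13 mm farther back than shut.
Start: joints at [-1.131, 0.353, 1.633, -0, 1.155, -0.002], TCP at [267.228, -564.993, 231.281] pointing down, gripper open.
Joint ranges: [-2.63, 2.63], [-0.92, 2.1], [0.06, 2.66], [-1.3, 4.44], [0, 2.69], [-3.02, 3.02]. Speed limits (rad/s): [2.22, 2.22, 2.79, 3.14, 3.14, 3.14].

## Interface

Orientations are given as [roll, pitch, yaw] about the fixed x, y, z axes, in that order (R = Rz(yaw) Ry(pitch) Rx(roll)).
In Python, from rig import r gives the robot as it stands.
- The arm moves only by the tool move_arm, never from a script. Its argument "increments" is a list of rows, each an object of numbers: "tx", "ty", "tz": the shift along the tool's x, y, z in cm; "rx", "ry", "rz": the turn, a rotation vector about the tool's x, y, z in degrees; "gripper": the gripper's target within -1 to 1 (fully open at 1, half-way at 0, shut at -1). A call has 1 to 12 rows; each row shifts and turns the commanded pose from where the row before left it, along the tool's axes as they then stand; what a row does not reach is not made up. A row lasts 1/10 s, in which the tool goes at most 50 mm and 8.59 degrees, less where a joint would pass 70% of its speed; a pose out of reach is approached as far as the arm can. A call is refused whole if a number of a shift passes 5 or a number of a turn 8.59, either way. A call with a gripper value outside its range is refused whole. The fingers move at their own pace and stop on an object; "squeeze" is the grip in N (left out, the last holds). Time passes only in rows, so rows that do not move let the fingers close. It gives the time, the measured TCP pose, the force and the opening at its end, in the units of the state.
- r.sense(): the state, without advancing time (a new reading comes with each control period).
- r.grab_frame(name): name is "scene" or "top"; returns (picture, depth): 480x640x3 uint8, red, green, blue; 480x640 float32, mm along the optical axis (not along the pixel's ray), 0 where there is no reading.
- r.camera_model(name): a dict with "fx", "fy", "cx", "cy" (pixels), "k1" (the pictures are not rectified: a ray, as slopes to the right and down, at radius r is drawn at 1 + k1 r^2 times it, then the intrinsics apply), "R" (3x3) and "t" (3): a world point X has camera coordinates R X + t. Camera axes: x right, y down, z forward; pixel columns grow to the right and rows downward; lengths in mm; the calibration is good to about 2 mm. A picture is of the moment at which its call begins. camera_model takes no time and is no camera call.
- r.sign_off(): hands the job in, once; it reports no verdict.
Trained networks look in the newest picture that a camera, given by its name, has taken for a name from the list of things; names that differ only in an ending like _2 or _b are one class to them, and where a whole thing is asked for, a point or a joint stands for the part that bears it (a point fixed in the world has none). Each returns a list of dicts, best first, with "confidence" (0 to 1); they miss things now and then, are a little off and sometimes report something else, mostly with a low value. They report only what shows in the picture. A call takes as long as a camera call.
- r.cut_out(query, camera): "mask" (480x640 bool, what is visible of it) and "bbox" ([left, top, right, bottom] in pixels, round what is visible of it).
- r.place_of(query, camera): "location" ([row, column] in pixels: a listed point, or the origin of a listed thing).
The state is a dict: "clock": time; "qpos": joint angles; "qvel": joint speeds; "joint_efforts": joint torques, N m; "eef_pos": TCP position; "tcp_rot": TCP orientation; "contact_force": force on the tool from outside, world axes, zero at the start; "wrist_torque": the same for the moment, N m; "opening": opening from 0.0 (shut) to 1.0 (fully open).
Only numpy, scipy, OpenCV 4.12 (cv2) and the standard library are available. Lean on these libraries where they do the work, as an engineer would, in place of code of your own. Each camera call takes 0.05 s, during which the arm holds its last target. There are 200 camera calls.

## Task

Put the loose transformer back into the open power supply chassis: turn it so that the three holes of its mounting plate match the three brass studs, lower it gently over them until the plate is fully home on the chassis floor, and let go. Then swing the red catch by its upright post until it stops, with its nose over the edge of the plate. Leave the other things on the bench alone.

Things in the scene. Friction and masses are not known exactly. Their poses are not given: they have to be found in the camera images.
- transformer: Loose transformer, about 0.6 kg, lying flat, its yaw varying widely. Steel mounting plate 124 (x) x 90 (y) x 5 mm with three 10.5 mm holes through it at (48, 30), (48, -30), (-48, 0) mm, so it fits the studs one way round only; on it a core block (see point core). Orange terminal strip on top (to 65 mm) at the +x end, the end with two holes. Origin: centre of the plate's underside; z up.
- core (a point): Centre of the transformer's dark steel core block, 31 mm above the plate's underside, over its centre; axes as the transformer. The block is 52 (x) x 44 (y) mm and its flat sides reach from 5 to 57 mm above the plate's underside: grip it across y, 44 mm wide. Yellow winding bulges 7 mm from its x faces.
- chassis: Fixed open tray 300 (x) x 200 (y) mm, flat on the bench; origin: centre of its underside; z up. Floor top at 6 mm, dark walls 28 mm high, low circuit boards (under 22 mm high) within 33 mm of the long walls and the +x wall. Three brass studs, 8 mm diameter, 22 mm high above the floor, the top 8 mm tapering to 3 mm, at (-14, 30), (-14, -30), (-110, 0) mm.
- seat (a point): The point on the chassis floor (6 mm above the bench) amid the studs, at (-62, 0, 6) mm in the chassis frame, axes as the chassis: the transformer's origin and axes coincide with it when it is fitted.
- catch (a joint): Red swivel catch on a vertical pivot, rad. 0 = closed against its stop: nose (34 mm long, 14 wide) to chassis -x, 2 mm above the seated plate and 10 mm over its edge; tail with post to chassis +x. Grows as it opens, counter-clockwise from above, to 1.75; starts at 1.25 to 1.7, nose clear of the plate, post towards chassis +y. Light friction (1 N at the post); stays where left.
- catch_pivot (a point): On the catch's vertical pivot axis, 13 mm above the bench (underside of the catch arm), at (24, 0) mm in the chassis frame; its x axis points along the tail to the post.
- catch_post (a point): Centre of the top end of the catch's upright round post, 12 mm diameter, 50 mm from the pivot axis; the post rises from the arm (top at 19 mm) to 65 mm above the bench. Pinch it or push it sideways.
- capacitor: Bystander: blue can, 44 mm diameter, 70 mm high, standing; origin at the centre of its underside. Leave alone.
- screwdriver: Bystander: screwdriver with an orange handle, lying flat along its x axis between transformer and chassis. Leave alone.
- fan: Bystander: black cooling fan 80 x 80 x 25 mm lying flat; origin at the centre of its underside. Leave alone.
- cup: Bystander: white cup, 72 mm diameter, 90 mm high; origin at the centre of its underside. Leave alone.
- multimeter: Bystander: yellow multimeter 150 (x) x 75 (y) x 30 mm lying flat; origin at the centre of its underside. Leave alone.

How it is judged (in metres and radians):
On the way:
1. the transformer is fully home on the studs (horizontal distance between transformer and seat below 0.003 m and z of transformer in the frame of seat below 0.002 m and angle between the x axis of transformer and the x axis of chassis, either way round below 0.06 rad and angle between transformer's own z axis and vertical below 0.03 rad), for 0.2 s.
At the end, for the whole second after the job is handed in: The transformer rests on all three studs with its plate flat on the chassis floor (within 3 mm sideways, 2 mm in height, 0.03 rad of level and 0.06 rad of yaw), at rest, and the catch is closed (within 0.15 rad of its stop) (all of step 1 and value of joint catch below 0.15 rad and linear speed of transformer below 0.02 m/s); the robot touches nothing.
It fails at once if the transformer dropped or slammed onto the chassis (over 0.35 m/s within 20 mm of home) (distance between transformer and seat below 0.02 m and linear speed of transformer above 0.35 m/s).
It fails at once if a bystander moved by more than 30 mm (distance of any of capacitor, screwdriver, fan, cup, multimeter from where it was at the start of the episode above 0.03 m).
It also fails if it takes over 56 s, if anything falls off the work surface, if the arm or the gripper's body presses on something with over 40 N, if the wrist force passes 120 N, or if a joint passes its speed limit or range.

## Working session

There is one attempt and no reset: what is moved stays moved. The work goes in short steps, Python scripts to look and compute and a tool call to move; the robot and the scene stay as the last step left them, time stands still between calls to the robot, and variables do not carry over. Pictures are saved under pics/ and viewed, about 8 in all and at most 12, crops included, and the job is handed in when it is done.

Besides the shell and the picture viewer there is one more tool, called after "Call:" in YAML: its name, and indented under it one key for each argument. move_arm: Moves the arm, as the interface text tells. Its arguments: {"type":"object","properties":{"increments":{"type":"array","items":{"type":"object","properties":{"tx":{"type":"number"},"ty":{"type":"number"},"tz":{"type":"number"},"rx":{"type":"number"},"ry":{"type":"number"},"rz":{"type":"number"},"gripper":{"type":"number"}}}},"squeeze":{"type":"number"}},"required":["increments"]}

```bash
ls; mkdir -p pics; cat > h.py <<'E'
import numpy as np, cv2
from rig import r
def cam(n):
    return r.camera_model(n)
def ray(m,u,v):
    K=np.array([[m['fx'],0,m['cx']],[0,m['fy'],m['cy']],[0,0,1.]])
    p=cv2.undistortPoints(np.array([[[u,v]]],float).reshape(-1,1,2),K,np.array([m['k1'],0,0,0,0.]))  
    # model: drawn=(1+k1 r^2)*ray, same as cv2 radial
    return np.array([*p[0,0],1.])
def at_z(n,u,v,z):
    m=cam(n);R=np.array(m['R']);t=np.array(m['t'])
    d=R.T@ray(m,u,v);o=-R.T@t
    return o+d*(z-o[2])/d[2]
def cloud(n,depth,mask):
    m=cam(n);R=np.array(m['R']);t=np.array(m['t'])
    vs,us=np.nonzero(mask&(depth>0))
    K=np.array([[m['fx'],0,m['cx']],[0,m['fy'],m['cy']],[0,0,1.]])
    p=cv2.undistortPoints(np.stack([us,vs],1).astype(float).reshape(-1,1,2),K,np.array([m['k1'],0,0,0,0.]))[:,0]
    d=depth[vs,us]
    return (np.c_[p*d[:,None],d]-t)@R, us,vs
def proj(n,X):
    m=cam(n);K=np.array([[m['fx'],0,m['cx']],[0,m['fy'],m['cy']],[0,0,1.]])
    return cv2.projectPoints(np.array(X,float).reshape(-1,1,3),cv2.Rodrigues(np.array(m['R'],float))[0],np.array(m['t'],float),K,np.array([m['k1'],0,0,0,0.]))[0][:,0]
def save(name,img): cv2.imwrite('pics/'+name,img[:,:,::-1])
E
python3 - <<'E'
from h import *
for n in ['top','scene']:
    img,d=r.grab_frame(n); save(n+'0.png',img); np.save(n+'0.npy',d)
    m=cam(n); print(n,m['fx'],m['k1'],-np.array(m['R']).T@m['t'])
    for q in ['transformer','core','chassis','seat','catch_pivot','catch_post','capacitor','screwdriver','fan','cup','multimeter']:
        try:
            L=r.place_of(q,n)[:2]; print(q,[(np.round(e['location'],1).tolist(),round(e['confidence'],2)) for e in L], [at_z(n,e['location'][1],e['location'][0],{'core':31,'seat':6,'catch_pivot':13,'catch_post':65}.get(q,0)).round(1).tolist() for e in L[:1]])
        except Exception as ex: print(q,ex)
print(r.sense())
E
```

```text
pics
top 533.880334527427 -0.09271806946690808 [ 464.07566092  -37.82006709 1482.57041863]
transformer [([281.5, 394.3], 0.72)] [[517.5, -226.6, 0.0]]
core [([275.2, 398.7], 0.75)] [[533.4, -235.0, 31.0]]
chassis [([261.6, 246.8], 0.93)] [[575.9, 183.6, 0.0]]
seat [([241.5, 245.7], 0.58)] [[631.7, 186.2, 6.0]]
catch_pivot [([268.8, 247.9], 0.44)] [[555.0, 178.4, 13.0]]
catch_post [([271.6, 263.0], 0.74)] [[544.0, 130.3, 65.0]]
capacitor [([211.1, 351.0], 0.69)] [[716.1, -108.9, 0.0]]
screwdriver [([271.0, 350.5], 0.88)] [[547.7, -105.4, 0.0]]
fan [([209.2, 414.4], 0.66), ([298.7, 495.8], 0.25)] [[720.3, -287.8, 0.0]]
cup [([239.5, 162.6], 0.79)] [[640.0, 423.9, 0.0]]
multimeter [([295.7, 497.3], 0.77)] [[475.0, -514.0, 0.0]]
scene 530.8376730394523 -0.09847166315900835 [1104.34082308 -846.3578799   842.59813169]
transformer [([304.3, 245.7], 0.61)] [[530.1, -224.8, 0.0]]
core [([295.7, 244.2], 0.56)] [[532.8, -228.3, 31.0]]
chassis [([219.4, 349.9], 0.85)] [[583.9, 166.2, 0.0]]
seat [([217.8, 372.7], 0.74), ([384.4, 130.1], 0.33)] [[637.2, 194.6, 6.0]]
catch_pivot [([207.1, 339.6], 0
[... 298 characters left out ...]
5)] [[466.3, -512.7, 0.0]]
{'clock': 1.2, 'qpos': array([-1.13138779e+00,  3.53022172e-01,  1.63340490e+00, -3.55309285e-06,
        1.15519426e+00, -2.42627876e-03]), 'qvel': array([-0.00041407, -0.00011405, -0.00135878,  0.00057526,  0.00159987,
       -0.00041096]), 'joint_efforts': array([-2.04656542e-03, -6.05187249e+01, -3.42443669e+01, -1.09052216e-04,
        1.35960199e-03,  1.32052850e-05]), 'eef_pos': array([ 267.23337626, -564.98784933,  231.2650113 ]), 'tcp_rot': array([-3.14156397e+00,  3.18100602e-06,  4.41836245e-01]), 'contact_force': array([ 0.63506486,  0.53007385, -0.0404779 ]), 'wrist_torque': array([ 0.02687653, -0.01331365, -0.00026121]), 'opening': 1.0013830486561524}
```

```bash
python3 - <<'E'
import cv2
a=cv2.imread('pics/top0.png')
c=lambda x0,x1,y0,y1,n:cv2.imwrite(n,cv2.resize(a[y0:y1,x0:x1],None,fx=5,fy=5,interpolation=cv2.INTER_CUBIC))
c(190,310,200,320,'pics/ch.png'); c(340,460,220,340,'pics/tr.png')
E
```

```text
(no output)
```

View pics/ch.png

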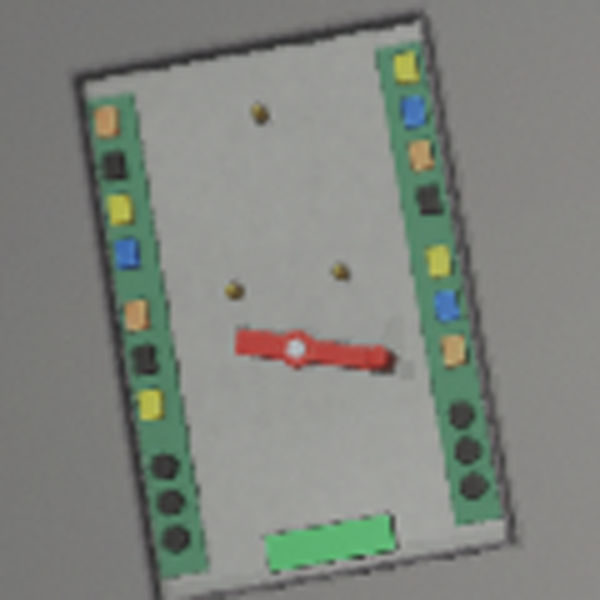

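View pics/tr.png

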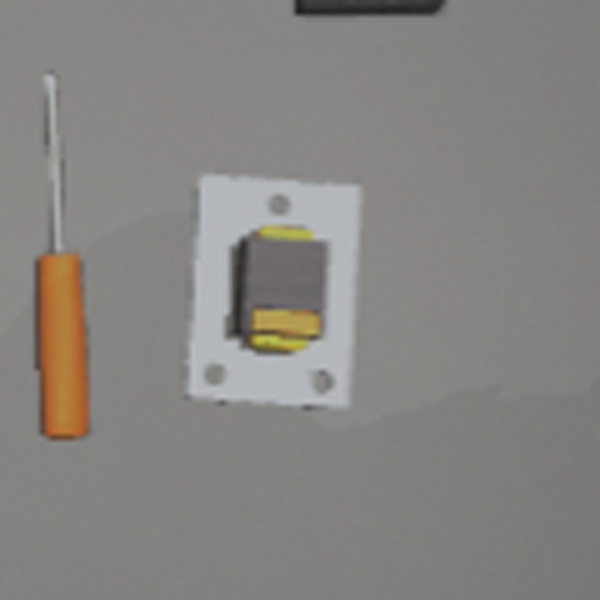

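View pics/scene0.png

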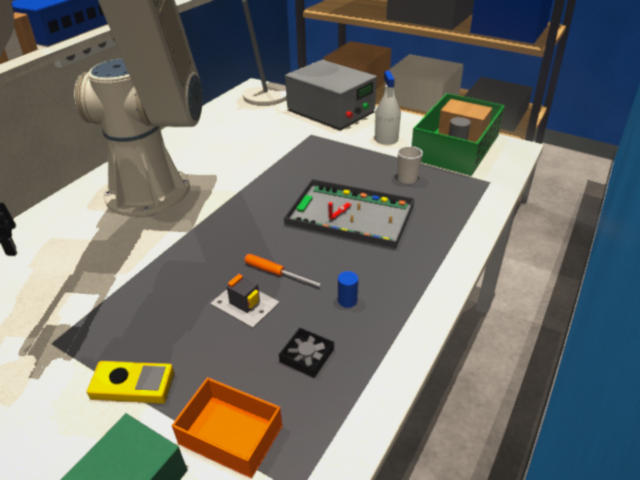

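The top crop shows studs at (260,113), (234,291), (341,271), with the catch pivot at (295,349) and the post at (383,357). The transformer's single-hole end is up at (279,204), and its two-hole end with the terminal strip is down at (215,374) and (322,380). In the scene view nothing is near the transformer except the screwdriver, about 100 mm away.

```bash
python3 - <<'E'
from h import *
a=cv2.imread('pics/top0.png').astype(float); d=np.load('top0.npy')
f=lambda x,y,x0,y0:(x0+(x+.5)/5-.5,y0+(y+.5)/5-.5)
# transformer: plate mask
sub=a[220:340,340:460]; g=sub.min(2)
m=((g>150)).astype(np.uint8)
print('bg',np.median(g),'plate',g[np.where(m)].mean(),m.sum())
n,l,s,c=cv2.connectedComponentsWithStats(m); 
k=1+np.argmax(s[1:,4]); big=cv2.resize(g.astype(np.float32),None,fx=8,fy=8,interpolation=cv2.INTER_LINEAR)
th=(np.median(g)+np.median(g[l==k]))/2
bm=(big>th).astype(np.uint8); n,l,s,c=cv2.connectedComponentsWithStats(bm);k=1+np.argmax(s[1:,4])
cs,_=cv2.findContours((l==k).astype(np.uint8),cv2.RETR_EXTERNAL,cv2.CHAIN_APPROX_NONE)
pts=max(cs,key=len)[:,0]
W=np.array([at_z('top',340+(x+.5)/8-.5,220+(y+.5)/8-.5,5)[:2] for x,y in pts])
R=cv2.minAreaRect(W.astype(np.float32)); print('rect',R)
holes=[at_z('top',*f(x,y,340,220),3) for x,y in [(215,374),(322,380),(279,204)]]
def fit(P,Q):
    P=np.array(P);Q=np.array(Q);pc,qc=P.mean(0),Q.mean(0);p=P-pc;q=Q-qc
    th=np.arctan2((p[:,0]*q[:,1]-p[:,1]*q[:,0]).sum(),(p*q).sum());c,s=np.cos(th),np.sin(th)
    Rm=np.array([[c,-s],[s,c]]); t=qc-Rm@pc; return t,th,(P@Rm.T+t-Q).round(1)
H=np.array(holes)[:,:2]; M=[(48,30),(48,-30),(-48,0)]
for o in ([0,1,2],[1,0,2]): print('tr',fit(M,H[o]))
# studs
S=np.array([at_z('top',*f(x,y,190,200),19)[:2] for x,y in [(341,271),(234,291),(260,113)]])
for o in ([0,1,2],[1,0,2]):print('seat',fit(M,S[o]))
# refined stud centroids by colour
sub=a[200:320,190:310]; w=(sub[:,:,1]+sub[:,:,2])/2-sub[:,:,0]
for x,y in [(341,271),(234,291),(260,113)]:
    cx,cy=int(x/5),int(y/5); p=sub[cy-4:cy+5,cx-4:cx+5]; q=np.clip(w[cy-4:cy+5,cx-4:cx+5]-10,0,None); yy,xx=np.mgrid[cy-4:cy+5,cx-4:cx+5]
    print((190+(q*xx).sum()/q.sum(),200+(q*yy).sum()/q.sum()), at_z('top',190+(q*xx).sum()/q.sum(),200+(q*yy).sum()/q.sum(),19).round(1),f(x,y,190,200))
C=np.array([at_z('top',*f(x,y,190,200),28)[:2] for x,y in [(77,75),(424,12),(516,543),(160,602)]])
print('chassis corners',C.round(1),C.mean(0),np.linalg.norm(C-np.roll(C,1,0),axis=1))
print('pivot',at_z('top',*f(295,349,190,200),20),'post',at_z('top',*f(383,357,190,200),65))
# core from depth
P,_,_=cloud('top',d,(np.arange(480)[:,None]>220)&(np.arange(480)[:,None]<340)&(np.arange(640)[None]>340)&(np.arange(640)[None]<460))
for lo,hi in [(50,60),(60,70)]:
    q=P[(P[:,2]>lo)&(P[:,2]<hi)]; print(lo,len(q),q.mean(0),cv2.minAreaRect(q[:,:2].astype(np.float32)))
E
```

```text
bg 129.0 plate 175.75963488843814 986
rect ((527.8757934570312, -226.46774291992188), (91.04818725585938, 125.03002166748047), 85.4378890991211)
tr (array([ 528.04151087, -226.66835848]), np.float64(3.0543514736847994), array([[ -4.5, -59.3],
       [  4.6,  59.7],
       [ -0.1,  -0.4]]))
tr (array([ 528.05455431, -226.51019477]), np.float64(3.0642703035534984), array([[-0.4, -0.4],
       [ 0.4,  0.2],
       [-0. ,  0.2]]))
seat (array([637.54933484, 188.1894395 ]), np.float64(-2.969108564978311), array([[-0.4, -0. ],
       [-0.1, -0.2],
       [ 0.5,  0.2]]))
seat (array([637.56221979, 188.11442473]), np.float64(-2.9738656515317454), array([[ 10.1, -59.2],
       [-10.6,  59.3],
       [  0.5,  -0.1]]))
(np.float64(257.42857142857144), np.float64(253.90314769975788)) [595.6 151.4  19. ] (257.8, 253.8)
(np.float64(235.98648648648648), np.float64(257.6853281853282)) [585.5 210.8  19. ] (236.4, 257.8)
(np.float64(241.17505995203837), np.float64(221.92565947242207)) [685.1 197.4  19. ] (241.6, 222.2)
chassis corners [[705.3 297.3]
 [738.7 104.1]
 [446.3  53.4]
 [415.2 247.2]] [576.3768917  175.51535849] [294.41538163 196.05660355 296.78357218 196.29324685]
pivot [552.8672347  175.44619116  20.        ] post [545.58251281 121.80605397  65.        ]
50 250 [ 532.08882417 -226.5055289    55.88451583] ((529.75048828125, -226.9204864501953), (44.79849624633789, 59.947269439697266), 85.1766128540039)
60 86 [ 516.61579172 -226.59524617   63.7311591 ] ((527.1538696289062, -226.02740478515625), (43.1602783203125, 48.12300109863281), 89.62232971191406)
```

Call:
move_arm:
  increments:
    - {"tx": 3.17,"ty": -1.62,"gripper": 1}
    - {"tx": 3.17,"ty": -1.62}
    - {"tx": 3.17,"ty": -1.62}
    - {"tx": 3.17,"ty": -1.62}
    - {"tx": 3.17,"ty": -1.62}
    - {"tx": 3.17,"ty": -1.62}
    - {"tx": 3.17,"ty": -1.62}
    - {"tx": 3.17,"ty": -1.62}
    - {"tx": 3.17,"ty": -1.62}
    - {"tx": 3.17,"ty": -1.62}
    - {"tx": 3.17,"ty": -1.62}
    - {"tx": 3.17,"ty": -1.62}

```text
invalid input
```

Call:
move_arm:
  increments:
    - {"rz": 6,"tz": 2}
    - {"rz": 6,"tz": 2}
    - {"rz": 6,"tz": 2}
    - {"rz": 6,"tz": 2}
    - {"rz": 5.7,"tz": 2}
    - {}
    - {}

```text
invalid input
```

Call:
move_arm:
  increments:
    - {"tx": 3.17,"ty": -1.62,"tz": 0,"rx": 0,"ry": 0,"rz": 0,"gripper": 1}
    - {"tx": 3.17,"ty": -1.62,"tz": 0,"rx": 0,"ry": 0,"rz": 0,"gripper": 1}
    - {"tx": 3.17,"ty": -1.62,"tz": 0,"rx": 0,"ry": 0,"rz": 0,"gripper": 1}
    - {"tx": 3.17,"ty": -1.62,"tz": 0,"rx": 0,"ry": 0,"rz": 0,"gripper": 1}
    - {"tx": 3.17,"ty": -1.62,"tz": 0,"rx": 0,"ry": 0,"rz": 0,"gripper": 1}
    - {"tx": 3.17,"ty": -1.62,"tz": 0,"rx": 0,"ry": 0,"rz": 0,"gripper": 1}
    - {"tx": 3.17,"ty": -1.62,"tz": 0,"rx": 0,"ry": 0,"rz": 0,"gripper": 1}
    - {"tx": 3.17,"ty": -1.62,"tz": 0,"rx": 0,"ry": 0,"rz": 0,"gripper": 1}
    - {"tx": 3.17,"ty": -1.62,"tz": 0,"rx": 0,"ry": 0,"rz": 0,"gripper": 1}
    - {"tx": 3.17,"ty": -1.62,"tz": 0,"rx": 0,"ry": 0,"rz": 0,"gripper": 1}
    - {"tx": 3.17,"ty": -1.62,"tz": 0,"rx": 0,"ry": 0,"rz": 0,"gripper": 1}
    - {"tx": 3.17,"ty": -1.62,"tz": 0,"rx": 0,"ry": 0,"rz": 0,"gripper": 1}

```text
clock: 2.4
eef_pos: [528.8, -225.4, 231.4]
tcp_rot: [3.141, -0.0, 0.442]
contact_force: [-0.2, 0.2, 0.3]
opening: 0.999
```

Call:
move_arm:
  increments:
    - {"tx": 0,"ty": 0,"tz": 2,"rx": 0,"ry": 0,"rz": 6,"gripper": 1}
    - {"tx": 0,"ty": 0,"tz": 2,"rx": 0,"ry": 0,"rz": 6,"gripper": 1}
    - {"tx": 0,"ty": 0,"tz": 2,"rx": 0,"ry": 0,"rz": 6,"gripper": 1}
    - {"tx": 0,"ty": 0,"tz": 2,"rx": 0,"ry": 0,"rz": 6,"gripper": 1}
    - {"tx": 0,"ty": 0,"tz": 2,"rx": 0,"ry": 0,"rz": 5.7,"gripper": 1}
    - {"tx": 0,"ty": 0,"tz": 0,"rx": 0,"ry": 0,"rz": 0,"gripper": 1}
    - {"tx": 0,"ty": 0,"tz": 0,"rx": 0,"ry": 0,"rz": 0,"gripper": 1}

```text
clock: 3.1
eef_pos: [528.0, -226.6, 131.5]
tcp_rot: [-3.141, 0.0, -0.074]
contact_force: [1.2, 0.7, -0.2]
opening: 1.003
```

Call:
move_arm:
  increments:
    - {"tx": 0,"ty": 0,"tz": 2.4,"rx": 0,"ry": 0,"rz": 0.2,"gripper": 1}
    - {"tx": 0,"ty": 0,"tz": 2.4,"rx": 0,"ry": 0,"rz": 0,"gripper": 1}
    - {"tx": 0,"ty": 0,"tz": 2.4,"rx": 0,"ry": 0,"rz": 0,"gripper": 1}
    - {"tx": 0,"ty": 0,"tz": 2.4,"rx": 0,"ry": 0,"rz": 0,"gripper": 1}
    - {"tx": 0,"ty": 0,"tz": 1.2,"rx": 0,"ry": 0,"rz": 0,"gripper": 1}
    - {"tx": 0,"ty": 0,"tz": 0.8,"rx": 0,"ry": 0,"rz": 0,"gripper": 1}
    - {"tx": 0,"ty": 0,"tz": 0,"rx": 0,"ry": 0,"rz": 0,"gripper": 1}
    - {"tx": 0,"ty": 0,"tz": 0,"rx": 0,"ry": 0,"rz": 0,"gripper": 1}

```text
clock: 3.9
eef_pos: [528.7, -226.9, 16.2]
tcp_rot: [3.141, -0.001, -0.08]
contact_force: [1.5, 0.6, 0.2]
opening: 1.002
```

Call:
move_arm:
  increments:
    - {"tx": 0,"ty": 0,"tz": 0,"rx": 0,"ry": 0,"rz": 0,"gripper": -1}
    - {"tx": 0,"ty": 0,"tz": 0,"rx": 0,"ry": 0,"rz": 0,"gripper": -1}
    - {"tx": 0,"ty": 0,"tz": 0,"rx": 0,"ry": 0,"rz": 0,"gripper": -1}
    - {"tx": 0,"ty": 0,"tz": 0,"rx": 0,"ry": 0,"rz": 0,"gripper": -1}
    - {"tx": 0,"ty": 0,"tz": 0,"rx": 0,"ry": 0,"rz": 0,"gripper": -1}
    - {"tx": 0,"ty": 0,"tz": 0,"rx": 0,"ry": 0,"rz": 0,"gripper": -1}
    - {"tx": 0,"ty": 0,"tz": 0,"rx": 0,"ry": 0,"rz": 0,"gripper": -1}
    - {"tx": 0,"ty": 0,"tz": 0,"rx": 0,"ry": 0,"rz": 0,"gripper": -1}
  squeeze: 60

```text
clock: 4.7
eef_pos: [528.4, -226.7, 16.0]
tcp_rot: [3.141, -0.001, -0.08]
contact_force: [-1.4, 1.2, 6.1]
opening: 0.505
```

Call:
move_arm:
  increments:
    - {"tx": 0,"ty": 0,"tz": -0.5,"rx": 0,"ry": 0,"rz": 0,"gripper": -1}
    - {"tx": 0,"ty": 0,"tz": -1,"rx": 0,"ry": 0,"rz": 0,"gripper": -1}
    - {"tx": 0,"ty": 0,"tz": -2,"rx": 0,"ry": 0,"rz": 0,"gripper": -1}
    - {"tx": 0,"ty": 0,"tz": -2.5,"rx": 0,"ry": 0,"rz": 0,"gripper": -1}
    - {"tx": 0,"ty": 0,"tz": -2.5,"rx": 0,"ry": 0,"rz": 0,"gripper": -1}
    - {"tx": 0,"ty": 0,"tz": -2.5,"rx": 0,"ry": 0,"rz": 0,"gripper": -1}
    - {"tx": 0,"ty": 0,"tz": -2,"rx": 0,"ry": 0,"rz": 0,"gripper": -1}
    - {"tx": 0,"ty": 0,"tz": -1,"rx": 0,"ry": 0,"rz": 0,"gripper": -1}
    - {"tx": 0,"ty": 0,"tz": 0,"rx": 0,"ry": 0,"rz": 0,"gripper": -1}
    - {"tx": 0,"ty": 0,"tz": 0,"rx": 0,"ry": 0,"rz": 0,"gripper": -1}

```text
clock: 5.7
eef_pos: [527.4, -226.4, 154.6]
tcp_rot: [-3.141, 0.001, -0.08]
contact_force: [-0.5, 0.7, -6.8]
opening: 0.511
```

Call:
move_arm:
  increments:
    - {"tx": 0.3,"ty": -1.6,"tz": 0,"rx": 0,"ry": 0,"rz": 0,"gripper": -1}
    - {"tx": 0.6,"ty": -3.4,"tz": 0,"rx": 0,"ry": 0,"rz": 0,"gripper": -1}
    - {"tx": 0.7,"ty": -4.1,"tz": 0,"rx": 0,"ry": 0,"rz": 0,"gripper": -1}
    - {"tx": 0.7,"ty": -4.1,"tz": 0,"rx": 0,"ry": 0,"rz": 0,"gripper": -1}
    - {"tx": 0.8,"ty": -4.1,"tz": 0,"rx": 0,"ry": 0,"rz": 0,"gripper": -1}
    - {"tx": 0.8,"ty": -4.1,"tz": 0,"rx": 0,"ry": 0,"rz": 0,"gripper": -1}
    - {"tx": 0.8,"ty": -4.1,"tz": 0,"rx": 0,"ry": 0,"rz": 0,"gripper": -1}
    - {"tx": 0.8,"ty": -4.1,"tz": 0,"rx": 0,"ry": 0,"rz": 0,"gripper": -1}
    - {"tx": 0.7,"ty": -4.1,"tz": 0,"rx": 0,"ry": 0,"rz": 0,"gripper": -1}
    - {"tx": 0.7,"ty": -4.1,"tz": 0,"rx": 0,"ry": 0,"rz": 0,"gripper": -1}
    - {"tx": 0.5,"ty": -3.0,"tz": 0,"rx": 0,"ry": 0,"rz": 0,"gripper": -1}
    - {"tx": 0.2,"ty": -1.4,"tz": 0,"rx": 0,"ry": 0,"rz": 0,"gripper": -1}

```text
clock: 6.9
eef_pos: [636.9, 191.5, 153.6]
tcp_rot: [-3.141, 0.002, -0.078]
contact_force: [-0.1, -0.8, -6.5]
opening: 0.506
```

Call:
move_arm:
  increments:
    - {"tx": 0,"ty": 0,"tz": 0.5,"rx": 0,"ry": 0,"rz": -2,"gripper": -1}
    - {"tx": 0,"ty": 0,"tz": 1,"rx": 0,"ry": 0,"rz": -3.5,"gripper": -1}
    - {"tx": 0,"ty": 0,"tz": 1.5,"rx": 0,"ry": 0,"rz": -3.5,"gripper": -1}
    - {"tx": 0,"ty": 0,"tz": 1.5,"rx": 0,"ry": 0,"rz": -3.5,"gripper": -1}
    - {"tx": 0,"ty": 0,"tz": 1,"rx": 0,"ry": 0,"rz": -2,"gripper": -1}
    - {"tx": 0,"ty": 0,"tz": 0.5,"rx": 0,"ry": 0,"rz": 0,"gripper": -1}
    - {"tx": 0,"ty": 0,"tz": 0,"rx": 0,"ry": 0,"rz": 0,"gripper": -1}
    - {"tx": 0,"ty": 0,"tz": 0,"rx": 0,"ry": 0,"rz": 0,"gripper": -1}
    - {"tx": 0,"ty": 0,"tz": 0,"rx": 0,"ry": 0,"rz": 0,"gripper": -1}

```text
clock: 7.8
eef_pos: [637.9, 188.1, 95.9]
tcp_rot: [-3.141, -0.001, 0.172]
contact_force: [0.0, 1.0, -4.8]
opening: 0.505
```

```bash
python3 - <<'E'
from h import *
img,d=r.grab_frame('top'); save('top1.png',img); s,ds=r.grab_frame('scene'); save('scene1.png',s)
print(r.sense()['eef_pos'],r.sense()['tcp_rot'])
big=lambda im,x0,x1,y0,y1,k:cv2.resize(im[y0:y1,x0:x1],None,fx=k,fy=k,interpolation=cv2.INTER_CUBIC)
save('v1.png',np.hstack([big(img,195,300,190,300,4)[:440],big(s,300,390,160,270,4)[:440]]))
E
```

```text
[637.85094148 188.03750487  95.93291943] [-3.14150370e+00 -9.73322858e-04  1.72690690e-01]
```

View pics/v1.png

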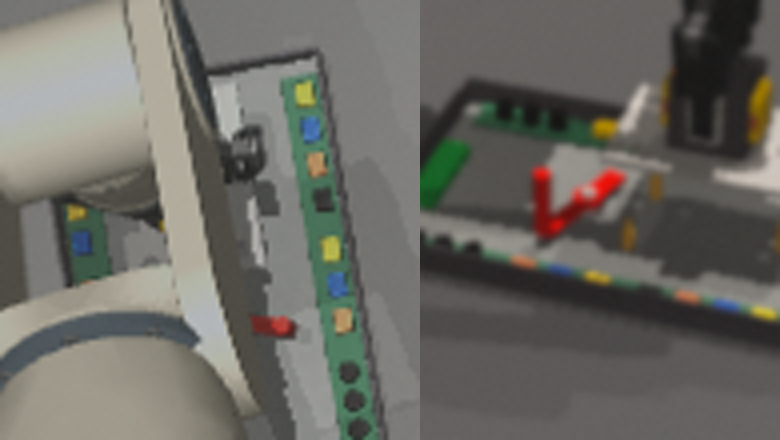

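The left panel shows the arm hiding most of the plate. The right panel shows the transformer held level over the studs, with a stud at about (655,187) and another at (628,235), and the catch still open. I'll check the model projections against the scene camera before lowering.

```bash
cat > ov.py <<'E'
from h import *
def frame(t,yaw,P):
    c,s=np.cos(yaw),np.sin(yaw); P=np.array(P,float); return np.c_[t[0]+c*P[:,0]-s*P[:,1],t[1]+s*P[:,0]+c*P[:,1],P[:,2]]
def draw(n,file,out,box,k,sets):
    a=cv2.imread(file); x0,x1,y0,y1=box
    b=cv2.resize(a[y0:y1,x0:x1],None,fx=k,fy=k,interpolation=cv2.INTER_CUBIC)
    for X,col in sets:
        for p in proj(n,X):
            q=((p+.5-[x0,y0])*k-.5); cv2.circle(b,tuple(int(v*16) for v in q),2*16,col,1,cv2.LINE_AA,4)
    return b
E
python3 - <<'E'
from ov import *
st=[(48,30),(48,-30),(-48,0)]
T=frame((637.5,188.2),-2.969,[(*p,28) for p in st]);B=frame((637.5,188.2),-2.969,[(*p,6) for p in st])
pz=80
C=frame((637.5,188.2),-2.969,[(x,y,pz+5) for x in(62,-62) for y in (45,-45)])
a=draw('scene','pics/scene0.png','',(320,400,180,245),9,[(T,(255,255,0)),(B,(0,255,0))])
b=draw('scene','pics/scene1.png','',(320,430,160,240),7,[(T,(255,255,0)),(B,(0,255,0)),(C,(255,0,255))])
cv2.imwrite('pics/o1.png',a);cv2.imwrite('pics/o2.png',b)
E
```

```text
(no output)
```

View pics/o1.png

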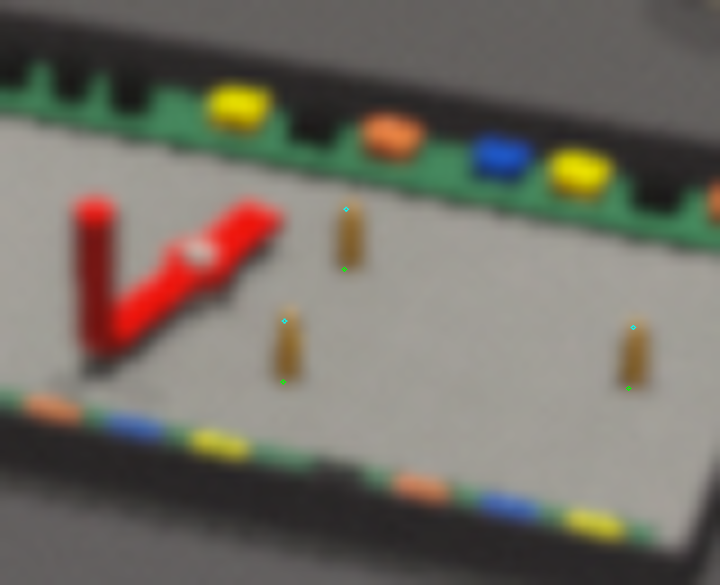

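View pics/o2.png

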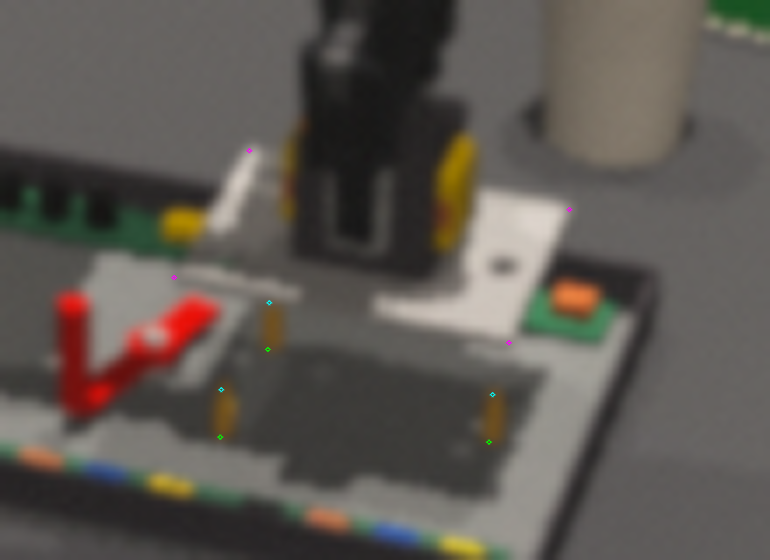

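Overlay agrees: the studs sit about 0.5 px right of their predicted dots, and the plate corners are off by the same amount. The relative alignment is good to about 1 mm, so I'm lowering.

Call:
move_arm:
  increments:
    - {"tx": 0,"ty": 0,"tz": 1,"rx": 0,"ry": 0,"rz": 0,"gripper": -1}
    - {"tx": 0,"ty": 0,"tz": 1,"rx": 0,"ry": 0,"rz": 0,"gripper": -1}
    - {"tx": 0,"ty": 0,"tz": 1,"rx": 0,"ry": 0,"rz": 0,"gripper": -1}
    - {"tx": 0,"ty": 0,"tz": 1,"rx": 0,"ry": 0,"rz": 0,"gripper": -1}
    - {"tx": 0,"ty": 0,"tz": 0.6,"rx": 0,"ry": 0,"rz": 0,"gripper": -1}
    - {"tx": 0,"ty": 0,"tz": 0.4,"rx": 0,"ry": 0,"rz": 0,"gripper": -1}
    - {"tx": 0,"ty": 0,"tz": 0.4,"rx": 0,"ry": 0,"rz": 0,"gripper": -1}
    - {"tx": 0,"ty": 0,"tz": 0.3,"rx": 0,"ry": 0,"rz": 0,"gripper": -1}
    - {"tx": 0,"ty": 0,"tz": 0,"rx": 0,"ry": 0,"rz": 0,"gripper": -1}
    - {"tx": 0,"ty": 0,"tz": 0,"rx": 0,"ry": 0,"rz": 0,"gripper": -1}

```text
clock: 8.9
eef_pos: [637.7, 188.0, 38.5]
tcp_rot: [-3.142, -0.0, 0.173]
contact_force: [0.1, -0.2, -5.7]
opening: 0.507
```

Call:
move_arm:
  increments:
    - {"tx": 0,"ty": 0,"tz": 0.3,"rx": 0,"ry": 0,"rz": 0,"gripper": -1}
    - {"tx": 0,"ty": 0,"tz": 0.3,"rx": 0,"ry": 0,"rz": 0,"gripper": -1}
    - {"tx": 0,"ty": 0,"tz": 0,"rx": 0,"ry": 0,"rz": 0,"gripper": -1}
    - {"tx": 0,"ty": 0,"tz": 0,"rx": 0,"ry": 0,"rz": 0,"gripper": -1}

```text
clock: 9.3
eef_pos: [637.8, 188.2, 32.3]
tcp_rot: [-3.141, -0.001, 0.173]
contact_force: [1.3, 1.4, -7.9]
opening: 0.508
```

Call:
move_arm:
  increments:
    - {"tx": 0,"ty": 0,"tz": 0.3,"rx": 0,"ry": 0,"rz": 0,"gripper": -1}
    - {"tx": 0,"ty": 0,"tz": 0.3,"rx": 0,"ry": 0,"rz": 0,"gripper": -1}
    - {"tx": 0,"ty": 0,"tz": 0.2,"rx": 0,"ry": 0,"rz": 0,"gripper": -1}
    - {"tx": 0,"ty": 0,"tz": 0,"rx": 0,"ry": 0,"rz": 0,"gripper": -1}
    - {"tx": 0,"ty": 0,"tz": 0,"rx": 0,"ry": 0,"rz": 0,"gripper": -1}

```text
clock: 9.8
eef_pos: [637.7, 188.1, 24.1]
tcp_rot: [-3.141, -0.0, 0.173]
contact_force: [3.1, 3.5, -8.2]
opening: 0.512
```

Call:
move_arm:
  increments:
    - {"tx": 0,"ty": 0,"tz": 0.1,"rx": 0,"ry": 0,"rz": 0,"gripper": -1}
    - {"tx": 0,"ty": 0,"tz": 0.1,"rx": 0,"ry": 0,"rz": 0,"gripper": -1}
    - {"tx": 0,"ty": 0,"tz": 0,"rx": 0,"ry": 0,"rz": 0,"gripper": -1}
    - {"tx": 0,"ty": 0,"tz": 0,"rx": 0,"ry": 0,"rz": 0,"gripper": -1}

```text
clock: 10.2
eef_pos: [637.7, 188.1, 22.4]
tcp_rot: [-3.141, -0.001, 0.173]
contact_force: [2.2, 3.0, -5.2]
opening: 0.507
```

Call:
move_arm:
  increments:
    - {"tx": 0,"ty": 0,"tz": 0.07,"rx": 0,"ry": 0,"rz": 0,"gripper": -1}
    - {"tx": 0,"ty": 0,"tz": 0,"rx": 0,"ry": 0,"rz": 0,"gripper": -1}
    - {"tx": 0,"ty": 0,"tz": 0,"rx": 0,"ry": 0,"rz": 0,"gripper": -1}

```text
clock: 10.5
eef_pos: [637.8, 188.1, 22.0]
tcp_rot: [-3.141, -0.001, 0.173]
contact_force: [1.4, 4.2, 1.1]
opening: 0.509
```

Floor contact: the wrist force rose from -5 to +1 N at z = 22.0, which is the expected seating height. Releasing and lifting.

Call:
move_arm:
  increments:
    - {"tx": 0,"ty": 0,"tz": 0,"rx": 0,"ry": 0,"rz": 0,"gripper": 0.3}
    - {"tx": 0,"ty": 0,"tz": 0,"rx": 0,"ry": 0,"rz": 0,"gripper": 0.6}
    - {"tx": 0,"ty": 0,"tz": 0,"rx": 0,"ry": 0,"rz": 0,"gripper": 0.9}
    - {"tx": 0,"ty": 0,"tz": 0,"rx": 0,"ry": 0,"rz": 0,"gripper": 0.9}
    - {"tx": 0,"ty": 0,"tz": 0,"rx": 0,"ry": 0,"rz": 0,"gripper": 0.9}
    - {"tx": 0,"ty": 0,"tz": 0,"rx": 0,"ry": 0,"rz": 0,"gripper": 0.9}
    - {"tx": 0,"ty": 0,"tz": -1,"rx": 0,"ry": 0,"rz": 0,"gripper": 0.9}
    - {"tx": 0,"ty": 0,"tz": -2,"rx": 0,"ry": 0,"rz": 0,"gripper": 0.9}
    - {"tx": 0,"ty": 0,"tz": -3,"rx": 0,"ry": 0,"rz": 0,"gripper": 0.9}
    - {"tx": 0,"ty": 0,"tz": -3,"rx": 0,"ry": 0,"rz": 0,"gripper": 0.9}
    - {"tx": 0,"ty": 0,"tz": -2,"rx": 0,"ry": 0,"rz": 0,"gripper": 0.9}
    - {"tx": 0,"ty": 0,"tz": -1,"rx": 0,"ry": 0,"rz": 0,"gripper": 0.9}

```text
clock: 11.7
eef_pos: [638.6, 188.3, 144.6]
tcp_rot: [-3.141, -0.004, 0.173]
contact_force: [0.9, -0.6, 0.6]
opening: 0.945
```

```bash
python3 - <<'E'
from ov import *
s,ds=r.grab_frame('scene'); save('scene2.png',s)
T0=(637.5,188.2);Y=-2.969
C=frame(T0,Y,[(x,y,11) for x in(62,-62) for y in (45,-45)]); S=frame(T0,Y,[(48,30,28),(48,-30,28),(-48,0,28)])
cv2.imwrite('pics/o3.png',draw('scene','pics/scene2.png','',(310,420,170,245),7,[(C,(255,0,255)),(S,(255,255,0))]))
# catch post: red mask angle from first pictures
for n in ('top','scene'):
    for e in r.place_of('catch_post',n)[:1]: print(n,e['confidence'],at_z(n,e['location'][1],e['location'][0],65))
c=frame(T0,Y,[(86,0,13)]); print('pivot',c)
for a in np.arange(0,1.71,.1): print(round(a,2),frame(T0,Y,[(86+50*np.cos(a),50*np.sin(a),65)])[0].round(1),end=' ')
print(r.sense()['eef_pos'],r.sense()['qpos'])
E
```

```text
top 0.55 [540.07076184 134.86578744  65.        ]
scene 0.55 [551.33480572 128.59002671  65.        ]
pivot [[552.77771716 173.43061306  13.        ]]
0.0 [503.5 164.8  65. ] 0.1 [504.6 160.   65. ] 0.2 [506.2 155.2  65. ] 0.3 [508.3 150.7  65. ] 0.4 [510.8 146.3  65. ] 0.5 [513.7 142.3  65. ] 0.6 [517.  138.5  65. ] 0.7 [520.6 135.1  65. ] 0.8 [524.6 132.1  65. ] 0.9 [528.9 129.5  65. ] 1.0 [533.4 127.3  65. ] 1.1 [538.1 125.6  65. ] 1.2 [542.9 124.4  65. ] 1.3 [547.9 123.7  65. ] 1.4 [552.9 123.4  65. ] 1.5 [557.9 123.7  65. ] 1.6 [562.8 124.4  65. ] 1.7 [567.6 125.7  65. ] [637.59053966 188.00582542 141.96553763] [ 2.84489750e-01  5.01379744e-01  1.61756542e+00 -7.42875276e-06
  1.02181619e+00  1.68222294e+00]
```

View pics/o3.png

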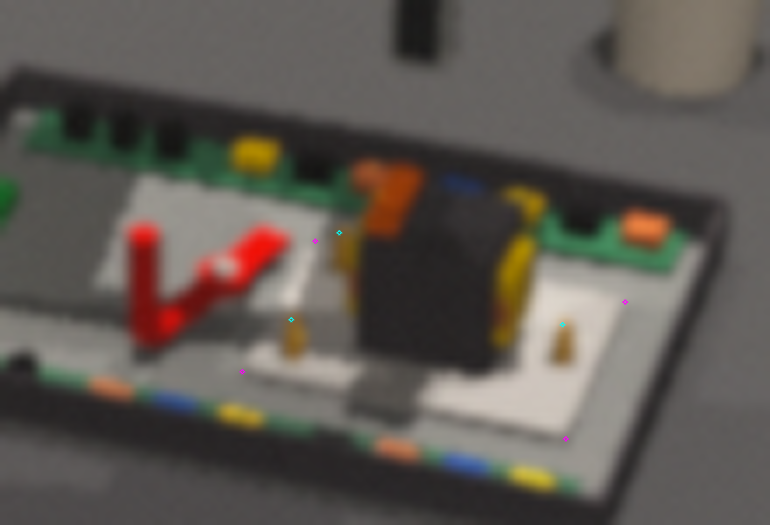

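The transformer is down with all three studs through the plate. The core and terminals are upright, and the post is at about (144,236) in the crop. Next I move over the catch post with the jaws partly open.

Call:
move_arm:
  increments:
    - {"tx": -1,"ty": 0.5,"tz": 0,"rx": 0,"ry": 0,"rz": 0,"gripper": -0.2}
    - {"tx": -2,"ty": 0.9,"tz": 0,"rx": 0,"ry": 0,"rz": 0,"gripper": -0.2}
    - {"tx": -2,"ty": 0.9,"tz": 0,"rx": 0,"ry": 0,"rz": 0,"gripper": -0.2}
    - {"tx": -2,"ty": 0.9,"tz": 0,"rx": 0,"ry": 0,"rz": 0,"gripper": -0.2}
    - {"tx": -2,"ty": 0.9,"tz": 0,"rx": 0,"ry": 0,"rz": 0,"gripper": -0.2}
    - {"tx": -1,"ty": 0.6,"tz": 0,"rx": 0,"ry": 0,"rz": 0,"gripper": -0.2}
    - {"tx": 0,"ty": 0,"tz": 0,"rx": 0,"ry": 0,"rz": -7.2,"gripper": -0.2}
    - {"tx": 0,"ty": 0,"tz": 0,"rx": 0,"ry": 0,"rz": -7.2,"gripper": -0.2}
    - {"tx": 0,"ty": 0,"tz": 0,"rx": 0,"ry": 0,"rz": -7.2,"gripper": -0.2}
    - {"tx": 0,"ty": 0,"tz": 0,"rx": 0,"ry": 0,"rz": -7.2,"gripper": -0.2}
    - {"tx": 0,"ty": 0,"tz": 0,"rx": 0,"ry": 0,"rz": -7.2,"gripper": -0.2}
    - {"tx": 0,"ty": 0,"tz": 0,"rx": 0,"ry": 0,"rz": 0,"gripper": -0.2}

```text
clock: 13.05
eef_pos: [546.6, 124.2, 140.8]
tcp_rot: [-3.141, 0.001, 0.803]
contact_force: [-1.5, -0.3, -1.1]
opening: 0.397
```

```bash
python3 - <<'E'
from ov import *
s,ds=r.grab_frame('scene'); st=r.sense(); print(st['eef_pos'],st['tcp_rot'],st['opening'])
a=cv2.imread('pics/scene2.png')
# red post top centroid: reddest bright top ~ (330.1,203.3)
f=a[:,:,2].astype(int)-np.maximum(a[:,:,1],a[:,:,0]); m=f[195:225,322:342]>70
for y in range(198,226): 
    xs=np.nonzero(f[y,322:341]>60)[0]
    if len(xs): print(y,322+xs.min(),322+xs.max(),end='; ')
print()
for u,v in [(330.1,203.3),(330.1,204)]: print(at_z('scene',u,v,65))
E
```

```text
[546.65698105 124.25206692 140.9312001 ] [-3.14099156e+00  8.87998522e-04  7.98617616e-01] 0.39408529630485906
202 328 332; 203 328 332; 204 328 332; 205 329 331; 206 329 331; 207 329 340; 208 329 340; 209 329 340; 210 329 340; 211 329 340; 212 329 340; 213 329 339; 214 329 338; 215 329 337; 216 329 336; 217 329 335; 218 330 333; 225 325 326; 
[547.28295145 124.81254351  65.        ]
[548.83062495 122.08334374  65.        ]
```

Call:
move_arm:
  increments:
    - {"tx": 0,"ty": 0,"tz": 2,"rx": 0,"ry": 0,"rz": 0,"gripper": -0.2}
    - {"tx": 0,"ty": 0,"tz": 2.5,"rx": 0,"ry": 0,"rz": 0,"gripper": -0.2}
    - {"tx": 0,"ty": 0,"tz": 1.5,"rx": 0,"ry": 0,"rz": 0,"gripper": -0.2}
    - {"tx": 0,"ty": 0,"tz": 1.5,"rx": 0,"ry": 0,"rz": 0,"gripper": -0.2}
    - {"tx": 0,"ty": 0,"tz": 1.5,"rx": 0,"ry": 0,"rz": 0,"gripper": -0.2}
    - {"tx": 0,"ty": 0,"tz": 1.2,"rx": 0,"ry": 0,"rz": 0,"gripper": -0.2}
    - {"tx": 0,"ty": 0,"tz": 0.8,"rx": 0,"ry": 0,"rz": 0,"gripper": -0.2}
    - {"tx": 0,"ty": 0,"tz": 0,"rx": 0,"ry": 0,"rz": 0,"gripper": -0.5}
    - {"tx": 0,"ty": 0,"tz": 0,"rx": 0,"ry": 0,"rz": 0,"gripper": -0.5}
    - {"tx": 0,"ty": 0,"tz": 0,"rx": 0,"ry": 0,"rz": 0,"gripper": -0.5}

```text
clock: 14.1
eef_pos: [547.6, 124.6, 32.2]
tcp_rot: [3.141, -0.001, 0.801]
contact_force: [-0.5, 0.3, 0.1]
opening: 0.246
```

Call:
move_arm:
  increments:
    - {"tx": -0.38,"ty": -0.6,"tz": 0,"rx": 0,"ry": 0,"rz": 0,"gripper": -0.5}
    - {"tx": -0.38,"ty": -0.6,"tz": 0,"rx": 0,"ry": 0,"rz": 0,"gripper": -0.5}
    - {"tx": -0.14,"ty": -0.48,"tz": 0,"rx": 0,"ry": 0,"rz": 0,"gripper": -0.5}
    - {"tx": -0.14,"ty": -0.48,"tz": 0,"rx": 0,"ry": 0,"rz": 0,"gripper": -0.5}
    - {"tx": -0.04,"ty": -0.5,"tz": 0,"rx": 0,"ry": 0,"rz": 0,"gripper": -0.5}
    - {"tx": -0.03,"ty": -0.5,"tz": 0,"rx": 0,"ry": 0,"rz": 0,"gripper": -0.5}
    - {"tx": 0.06,"ty": -0.5,"tz": 0,"rx": 0,"ry": 0,"rz": 0,"gripper": -0.5}
    - {"tx": 0.07,"ty": -0.5,"tz": 0,"rx": 0,"ry": 0,"rz": 0,"gripper": -0.5}
    - {"tx": 0.16,"ty": -0.48,"tz": 0,"rx": 0,"ry": 0,"rz": 0,"gripper": -0.5}
    - {"tx": 0.16,"ty": -0.48,"tz": 0,"rx": 0,"ry": 0,"rz": 0,"gripper": -0.5}
    - {"tx": 0.25,"ty": -0.43,"tz": 0,"rx": 0,"ry": 0,"rz": 0,"gripper": -0.5}
    - {"tx": 0.25,"ty": -0.43,"tz": 0,"rx": 0,"ry": 0,"rz": 0,"gripper": -0.5}

```text
clock: 15.3
eef_pos: [502.9, 165.4, 31.6]
tcp_rot: [3.142, -0.0, 0.801]
contact_force: [-0.1, -1.2, 0.1]
opening: 0.25
```

Call:
move_arm:
  increments:
    - {"tx": 0.1,"ty": -0.15,"tz": 0,"rx": 0,"ry": 0,"rz": 0,"gripper": -0.5}
    - {"tx": 0.1,"ty": -0.15,"tz": 0,"rx": 0,"ry": 0,"rz": 0,"gripper": -0.5}
    - {"tx": 0,"ty": 0,"tz": 0,"rx": 0,"ry": 0,"rz": 0,"gripper": -0.5}
    - {"tx": 0,"ty": 0,"tz": 0,"rx": 0,"ry": 0,"rz": 0,"gripper": -0.5}

```text
clock: 15.7
eef_pos: [502.3, 168.5, 31.6]
tcp_rot: [-3.141, -0.0, 0.801]
contact_force: [-1.5, -0.0, 0.2]
opening: 0.248
```

Still free, so I'll push on in small steps until the force shows the stop.

Call:
move_arm:
  increments:
    - {"tx": 0.1,"ty": -0.15,"tz": 0,"rx": 0,"ry": 0,"rz": 0,"gripper": -0.5}
    - {"tx": 0,"ty": 0,"tz": 0,"rx": 0,"ry": 0,"rz": 0,"gripper": -0.5}
    - {"tx": 0,"ty": 0,"tz": 0,"rx": 0,"ry": 0,"rz": 0,"gripper": -0.5}

```text
clock: 16.0
eef_pos: [501.9, 170.1, 31.6]
tcp_rot: [-3.142, -0.0, 0.801]
contact_force: [-0.1, -0.3, -0.4]
opening: 0.25
```

Call:
move_arm:
  increments:
    - {"tx": 0.1,"ty": -0.15,"tz": 0,"rx": 0,"ry": 0,"rz": 0,"gripper": -0.5}
    - {"tx": 0,"ty": 0,"tz": 0,"rx": 0,"ry": 0,"rz": 0,"gripper": -0.5}
    - {"tx": 0,"ty": 0,"tz": 0,"rx": 0,"ry": 0,"rz": 0,"gripper": -0.5}

```text
clock: 16.3
eef_pos: [501.6, 170.6, 31.5]
tcp_rot: [3.14, 0.001, 0.802]
contact_force: [2.8, -10.2, 1.2]
opening: 0.249
```

The stop was reached at about 10 N. Backing off to the gap centre, then lifting clear and moving away.

Call:
move_arm:
  increments:
    - {"tx": -0.2,"ty": 0.4,"tz": 0,"rx": 0,"ry": 0,"rz": 0,"gripper": -0.5}
    - {"tx": 0,"ty": 0,"tz": 0,"rx": 0,"ry": 0,"rz": 0,"gripper": -0.5}
    - {"tx": 0,"ty": 0,"tz": -1,"rx": 0,"ry": 0,"rz": 0,"gripper": -0.5}
    - {"tx": 0,"ty": 0,"tz": -2,"rx": 0,"ry": 0,"rz": 0,"gripper": -0.5}
    - {"tx": 0,"ty": 0,"tz": -3,"rx": 0,"ry": 0,"rz": 0,"gripper": -0.5}
    - {"tx": 0,"ty": 0,"tz": -3,"rx": 0,"ry": 0,"rz": 0,"gripper": -0.5}
    - {"tx": 0,"ty": 0,"tz": -3,"rx": 0,"ry": 0,"rz": 0,"gripper": -0.5}
    - {"tx": -2,"ty": 0,"tz": -3,"rx": 0,"ry": 0,"rz": 0,"gripper": -0.5}
    - {"tx": -3,"ty": 3,"tz": -2,"rx": 0,"ry": 0,"rz": 0,"gripper": -0.5}
    - {"tx": -3,"ty": 3,"tz": 0,"rx": 0,"ry": 0,"rz": 0,"gripper": -0.5}
    - {"tx": -2,"ty": 3,"tz": 0,"rx": 0,"ry": 0,"rz": 0,"gripper": -0.5}
    - {"tx": 0,"ty": 0,"tz": 0,"rx": 0,"ry": 0,"rz": 0,"gripper": -0.5}

```text
clock: 17.5
eef_pos: [498.6, 30.4, 202.8]
tcp_rot: [3.14, -0.001, 0.799]
contact_force: [0.3, 1.0, 0.2]
opening: 0.249
```

```bash
python3 - <<'E'
from ov import *
s,ds=r.grab_frame('scene'); save('scene3.png',s); t,d=r.grab_frame('top'); save('top3.png',t)
print(r.sense()['eef_pos'],r.sense()['contact_force'])
T0=(637.5,188.2);Y=-2.969
C=frame(T0,Y,[(x,y,11) for x in(62,-62) for y in (45,-45)]+[(136,0,65)])
a=draw('scene','pics/scene3.png','',(300,410,170,245),7,[(C,(255,0,255))])
b=draw('top','pics/top3.png','',(190,310,200,320),4,[(C,(255,0,255))])
b=cv2.copyMakeBorder(b,0,a.shape[0]-b.shape[0],0,0,cv2.BORDER_CONSTANT)
v=np.hstack([a,b]); cv2.imwrite('pics/fin.png',cv2.resize(v,None,fx=800/v.shape[1],fy=800/v.shape[1],interpolation=cv2.INTER_AREA))
E
```

```text
[498.07456931  32.96052115 202.21513185] [0.02699983 0.8423118  0.02135413]
```

View pics/fin.png

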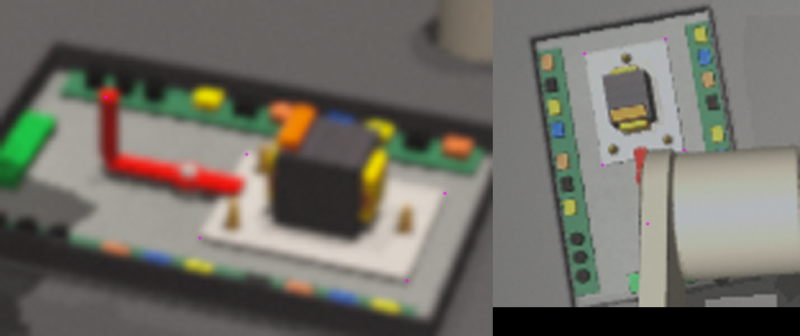

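The final view shows the post at (109,96), on its predicted closed position. The nose is over the plate edge at (240,185), the plate corners are on the predicted dots, and all three studs show through. The arm is clear, so I'm handing in.

```bash
python3 -c "
from rig import r
print(r.sense()['clock'],r.sign_off())"
```

```text
the job is handed in; nothing more can be done
17.6 None
```

I fitted the transformer onto the three studs, closed the red catch against its stop and handed the job in at 17.6 s. The hand-in reports no verdict.

- **Transformer:** I gripped it across the 44 mm core sides, turned it about 14.5° to the chassis and lowered it slowly. The wrist felt the floor at tool height 22.0 mm, the height expected for a fully seated plate. I then let go. In the final picture all three studs show through the plate, and its corners lie on their predicted positions to about 1–2 mm.
- **Catch:** I swept the post round with the jaws loosely around it until it met the stop at about 10 N. The final scene view shows the nose over the plate edge and the post at its predicted closed position. I did not measure the closing angle.
- **Last checks:** The arm was about 200 mm up, clear of everything, with about zero contact force. I did not re-measure the bystanders, but the arm only came near the screwdriver and capacitor at carrying height, and the forces showed no unexpected contact.
- **Disagreements:** Different ways of locating the seat differed by up to about 2 mm across chassis y: 188.2 mm from the studs and 186.1 mm from the chassis corners. I used the stud value, and the fit went in without jamming. The network's position for the seat was off by up to about 6 mm, so I did not use it. The first move call was refused as "invalid input" and did nothing.

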